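# Close up the pastry carton

### The job

Close the carton of pastry for delivery: fold both short side flaps in first, then bring the long top flap over them and press it down flush, and only then turn the red catch a quarter turn so that its bar lies across the top flap and locks it. Do it gently: do not lean hard on the carton or shove it along the counter, leave it standing flat, and leave the pepper jar, the tub and the spoon where they are.

Things in the scene. Friction and masses are not known exactly. Their poses are not given: they have to be found in the camera images.
- carton: Open cardboard carton with a pastry in it, 150 mm (its x) by 240 mm (its y), walls 85 mm high and 5 mm thick, about 2 kg, standing loose on the counter (it slides if pushed above about 10 N). Origin: centre of its underside; +x points away from the robot at yaw 0, +z up. The top flap is hinged on its +x side, the catch is on its -x (robot) side, the side flaps on its +y and -y sides.
- left_flap_hinge (a point): Middle of the left side flap's hinge line, on the carton at (0, +118, 87) mm in the carton's frame; the hinge runs along the carton's x.
- left_flap_edge (a point): Middle of the free edge of the left side flap (cardboard, 90 mm from hinge to free edge, 95 mm wide along the carton's x, from x = -60 to +35 mm, 4 mm thick).
- left_flap (a joint): Angle of the left side flap, rad: 0 folded in level over the box, 1.57 upright, above 1.57 leaning outwards (starts about 1.9 to 2.4). Creased card: it springs back to about 0.5 when let go; the top flap then presses it the rest of the way.
- right_flap_hinge (a point): Middle of the right side flap's hinge line, at (0, -118, 87) mm in the carton's frame, along its x.
- right_flap_edge (a point): Middle of the free edge of the right side flap (same size as the left).
- right_flap (a joint): Angle of the right side flap, rad, as for the left one.
- top_flap_hinge (a point): Middle of the top flap's hinge line, at (+75, 0, 92.5) mm in the carton's frame, along its y.
- top_flap_edge (a point): Middle of the free edge of the top flap (cardboard with a blue patch at the free edge; 150 mm from hinge to free edge, 238 mm wide, 5 mm thick).
- top_flap (a joint): Angle of the top flap, rad: 0 shut, flush, its top face 95 mm above the carton's underside; 1.57 upright; starts 1.55 to 1.85, upright or leaning away from the robot. A stiff crease: it stays where it is left. It takes 5 to 10 N near the free edge to push down on the springy side flaps before it comes to its firm seat.
- catch_axis (a point): Point on the vertical axis of the catch, at (-95, 0, 130.5) mm in the carton's frame, at the height of the top of its fin; the axis stands 20 mm outside the front wall on a white block.
- catch_tip (a point): Outer end of the top of the red catch's fin, 46 mm from the axis. The catch is a round bar 10 mm thick that reaches 53 mm from the axis, with an upright fin on it 7 mm thick, from 10 to 50 mm from the axis, its top 130.5 mm and its foot about 107 mm above the carton's underside. The underside of the bar is 2.5 mm above the shut top flap, so it jams on a flap that is not pressed down.
- catch (a joint): Angle of the catch, rad: 0 off, bar along the front wall, tip towards the carton's +y; 1.57 on, bar across the top flap, tip towards the carton's +x (clockwise seen from above). It has stops at both ends and friction, and stays where it is left.
- pepper: Glass pepper jar with blue cap, 48 mm across, 100 mm high, standing. Origin: centre of its underside.
- tub: Round pale plastic tub with lid, 106 mm across, 80 mm high, standing. Origin: centre of its underside.
- spoon: Spoon, 170 mm long, lying along its own x. Origin: under its middle.

How it is judged:
By the outcome, as a careful person would: the job done as asked, in the order asked, and still so for the second after the job is handed in, with the robot touching nothing.
It also fails if it takes over 67 s, if anything falls off the work surface, if the arm or the gripper's body presses on something with over 40 N, if the wrist force passes 120 N, or if a joint passes its speed limit or range.

### The arm

A 6-joint arm with a two-finger parallel gripper is mounted at the origin on the work surface. World frame = base frame: x ahead of the robot, y to its left, z up, the work surface at z = 0. Lengths are in mm, angles in rad, forces in N, time in s.
With the tool pointing down it reaches from about 275 to 750 mm from the base axis. Payload 10.2 kg.
Tool frame: the origin (TCP) lies midway between the tips of the shut fingers; the grasp point (between the pads) lies 19 mm behind it; z points along the fingers, y is the line along which they close (so a half turn about z gives the same grasp; the last joint's range is limited). The gripper opens to 85 mm and grips with 20 to 120 N. Pads are 22 mm wide; open, the fingers measure 114 mm over their backs; the gripper's body (76 mm by 85 mm) begins 54 mm behind the grasp point. The pads swing forward as they close: fully open they stand 13 mm farther back than shut.
Start: joints at [1.021, 0.313, 1.498, -0, 1.331, -0.223], TCP at [168.545, 497.216, 231.294] pointing down, gripper open.
Joint ranges: [-2.94, 2.94], [-0.97, 2.17], [0.19, 2.56], [-1.23, 4.37], [0.02, 3.11], [-2.88, 2.88]. Speed limits (rad/s): [2.39, 2.39, 3.01, 3.14, 3.14, 3.14].

### API

Orientations are given as a unit quaternion [w, x, y, z].
In Python, from rig import ctrl gives the robot as it stands.
- The arm moves only by the tool arm_command, never from a script. Its argument "increments" is a list of rows, each an object with "dr": the turn, a rotation vector about the tool's x, y, z in units of pi/4 rad (1.0 is pi/4 rad), a list of three; "offset": the shift along the tool's x, y, z in units of 120 mm (1.0 is 120 mm), a list of three; "hand": the opening, from -1 (shut) to 1 (fully open). A call has 1 to 8 rows; each row shifts and turns the commanded pose from where the row before left it, along the tool's axes as they then stand; what a row does not reach is not made up. A row lasts 1/10 s, in which the tool goes at most 50 mm and 8.59 degrees, less where a joint would pass 70% of its speed; a pose out of reach is approached as far as the arm can. A call with a number of a shift or a turn outside -1 to 1 is refused whole. A call with a gripper value outside its range is refused whole. The fingers move at their own pace and stop on an object; "grip_force" is the grip in N (left out, the last holds). Time passes only in rows, so rows that do not move let the fingers close. It gives the time, the measured TCP pose, the force, the opening and the grip force at its end, in the units of the state.
- ctrl.sense(): the state, without advancing time (a new reading comes with each control period).
- ctrl.capture(name): name is "scene" or "top" or "wrist"; returns the picture (480x640x3 uint8, red, green, blue); there is no depth.
- ctrl.camera_info(name): a dict with "K" (3x3 intrinsics, pixels), "R" (3x3) and "t" (3): a world point X has camera coordinates R X + t. Camera axes: x right, y down, z forward; pixel columns grow to the right and rows downward; lengths in mm; the calibration is good to about 2 mm. The wrist camera is an equidistant fisheye: a pixel r from the principal point sees the ray r / f radians off the axis. A picture is of the moment at which its call begins: read the wrist's pose just before it. camera_info takes no time and is no camera call; for the wrist camera it gives the pose at the moment of the call.
- ctrl.finish_job(): hands the job in; it is judged then, once.
The state is a dict: "time_s": time; "joints": joint angles; "dq": joint speeds; "tau": joint torques, N m; "eef_pos": TCP position; "ee_rot": TCP orientation; "force": force on the tool from outside, world axes, zero at the start; "wrist_torque": the same for the moment, N m; "grip_width": opening from 0.0 (shut) to 1.0 (fully open); "grip_force": force on a finger pad.
Only numpy, scipy, OpenCV 4.12 (cv2) and the standard library are available. Lean on these libraries where they do the work, as an engineer would, in place of code of your own. Each camera call takes 0.05 s, during which the arm holds its last target. There are 200 camera calls.

## Working session

There is one attempt and no reset: what is moved stays moved. The work goes in short steps, Python scripts to look and compute and a tool call to move; the robot and the scene stay as the last step left them, time stands still between calls to the robot, and variables do not carry over. Pictures are saved under pics/ and viewed, at most 10 in all, crops included, and the job is handed in when it is done.

Besides the shell and the picture viewer there is one more tool, called after "Emit:" by a JSON object that holds its "api" and its "payload", one argument or row to a line. arm_command: Moves the arm, as the interface text tells. Shifts and turns lie within -1 to 1; 1 stands for 120 mm of shift or pi/4 rad of turn. Its arguments: {"type":"object","properties":{"increments":{"type":"array"},"grip_force":{"type":"number"}},"required":["increments"]}

```bash
mkdir -p pics; python3 - <<'E'
from rig import ctrl
import cv2,numpy as np
s=ctrl.sense();print(s)
for n in("scene","top"):
    im=ctrl.capture(n);cv2.imwrite(f"pics/{n}0.png",im[:,:,::-1])
    c=ctrl.camera_info(n);print(n,{k:np.round(v,3).tolist() if not isinstance(v,str) else v for k,v in c.items()})
E
```

```text
{'time_s': 0.0, 'joints': array([ 1.02060184e+00,  3.13458713e-01,  1.49840914e+00, -3.46717805e-06,
        1.33100910e+00, -2.23447267e-01]), 'dq': array([-0.00171523, -0.00019301, -0.00093474,  0.00384905, -0.0009992 ,
       -0.00051281]), 'tau': array([-1.28571988e-03, -4.12269044e+01, -2.59750521e+01, -2.33872424e-04,
        4.07196087e-03,  3.15050706e-06]), 'eef_pos': array([168.40869052, 496.99350378, 230.74113946]), 'ee_rot': array([-2.40687911e-04,  1.62647372e-01,  9.86684053e-01, -5.95335351e-04]), 'force': array([-0.20529999,  0.55786566, -0.85397717]), 'wrist_torque': array([-0.02684839,  0.06216066, -0.02249853]), 'grip_force': 0.0, 'grip_width': 1.003761111259087}
scene {'K': [[557.225, 0.0, 306.793], [0.0, 557.225, 241.475], [0.0, 0.0, 1.0]], 'R': [[-0.203, 0.979, -0.016], [0.669, 0.127, -0.733], [-0.715, -0.16, -0.68]], 't': [83.826, -249.056, 1495.01]}
top {'K': [[547.885, 0.0, 331.049], [0.0, 547.885, 241.12], [0.0, 0.0, 1.0]], 'R': [[0.026, -0.999, 0.023], [-0.992, -0.029, -0.119], [0.12, -0.019, -0.993]], 't': [-5.536, 499.696, 1408.811]}
```

View pics/scene0.png

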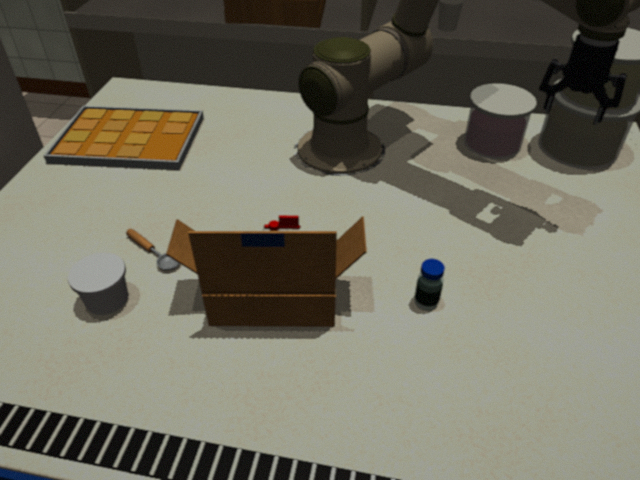

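View pics/top0.png

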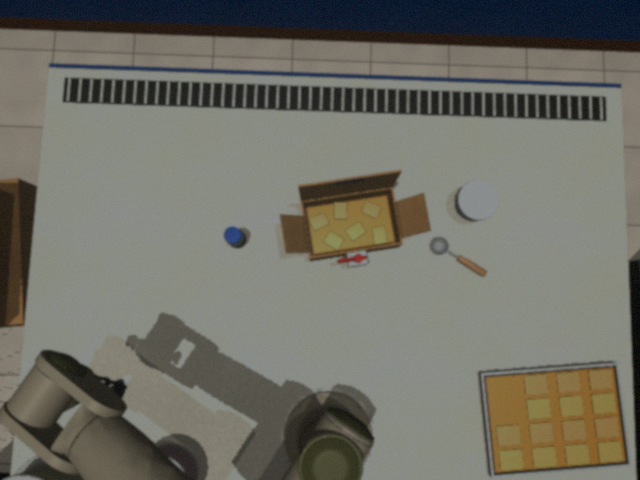

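Scene view: carton in the middle with its flaps open, blue patch at (262,240), catch at (283,222). Top view: catch at (352,260), carton rim about (305..400, 193..258), jar at (234,236), tub at (476,200) and spoon at (458,255). Next I'll enlarge both crops.

```bash
python3 - <<'E'
import cv2,numpy as np
a=cv2.imread("pics/top0.png")[160:280,270:440];b=cv2.imread("pics/scene0.png")[205:335,160:380]
a=cv2.resize(a,None,fx=4.6,fy=4.6,interpolation=cv2.INTER_CUBIC)
cv2.imwrite("pics/ca.png",np.clip(a*1.5,0,255))
b=cv2.resize(b,None,fx=3.6,fy=3.6,interpolation=cv2.INTER_CUBIC)
cv2.imwrite("pics/cb.png",np.clip(b*1.5,0,255))
print(a.shape,b.shape)
E
```

```text
(552, 782, 3) (468, 792, 3)[ WARN:0@0.089] global loadsave.cpp:1063 imwrite_ Unsupported depth image for selected encoder is fallbacked to CV_8U.
```

View pics/ca.png

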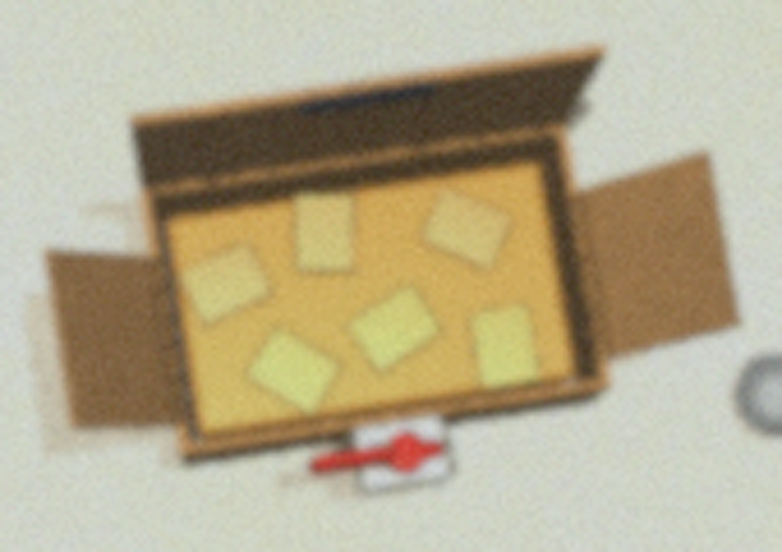

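View pics/cb.png

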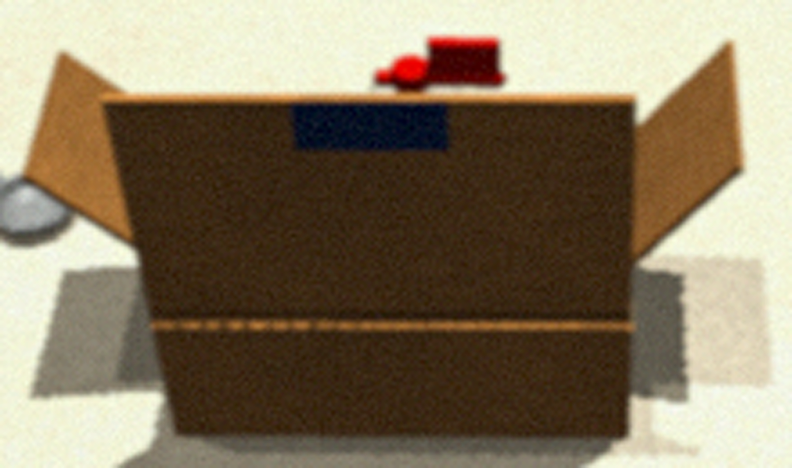

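Top crop (4.6×): rim corners (183,440), (605,380) and (570,128); left flap edge (47,250)–(72,428), right flap edge (710,152)–(740,325); catch tip (315,468), axis (407,452). Scene crop (3.6×): back wall foot (177,437)–(628,437), top flap edge (104,96)–(635,96), flap corners (732,40)/(740,170) and (62,52)/(28,178).

```bash
cat > h.py <<'E'
from rig import ctrl
import numpy as np,cv2
C={n:ctrl.camera_info(n) for n in("top","scene")}
def ray(n,p):
    c=C[n];K,R,t=[np.array(c[k],float) for k in"KRt"]
    d=R.T@np.linalg.solve(K,[p[0],p[1],1.]);return -R.T@t,d/np.linalg.norm(d)
def plane(n,p,z):
    o,d=ray(n,p);return o+d*(z-o[2])/d[2]
def tri(pt,ps):
    o1,d1=ray("top",pt);o2,d2=ray("scene",ps)
    s=np.linalg.lstsq(np.c_[d1,-d2],o2-o1,rcond=None)[0]
    a,b=o1+s[0]*d1,o2+s[1]*d2;return (a+b)/2,np.linalg.norm(a-b)
def T(x,y):return(270+(x+.5)/4.6-.5,160+(y+.5)/4.6-.5)
def S(x,y):return(160+(x+.5)/3.6-.5,205+(y+.5)/3.6-.5)
E
python3 - <<'E'
from h import *
np.set_printoptions(precision=1,suppress=True)
for n,p,q in [("Lflap+x",(47,250),(740,170)),("Lflap-x",(72,428),(732,40)),("Rflap+x",(710,152),(28,178)),("Rflap-x",(740,325),(62,52)),
 ("tip",(313,466),(499,40)),("axis",(407,452),(410,68)),("top+y",(135,118),(635,96)),("top-y",(603,48),(104,96))]:
    x,e=tri(T(*p),S(*q));print(n,x,e)
for n,p in [("FL",(183,440)),("FR",(605,380)),("BR",(570,128)),("BL",(148,192))]: print(n,plane("top",T(*p),87))
for p in[(177,437),(628,437)]:print("foot",plane("scene",S(*p),0))
for p in[(150,325),(633,325)]:print("hinge",plane("scene",S(*p),92.5))
for n,p,z in[("pepper",(234,236),100),("tub",(476,200),80),("spoon bowl",(439,245),5),("handle",(484,272),5)]:print(n,plane("top",p,z))
c=ctrl.camera_info("wrist");print(c)
E
```

```text
Lflap+x [546.4 135.2 157.3] 0.5445316412629594
Lflap-x [453.3 118.7 160. ] 0.30802184263199855
Rflap+x [ 610.2 -211.3  150. ] 3.5215948591852317
Rflap-x [ 518.1 -228.3  151.5] 1.5878374998768956
tip [439.9  -8.2 129. ] 2.1254259388384416
axis [450.3 -58.  109.6] 0.2793868991903486
top+y [598.6  89.2 243.8] 2.0145325650304002
top-y [ 641.5 -141.9  243.1] 0.2992355406310608
FL [455.4  62.8  87. ]
FR [ 495.1 -167.8   87. ]
BR [ 635.7 -146.7   87. ]
BL [592.3  86.4  87. ]
foot [ 640.2 -143.1    0. ]
foot [594.8  90.7   0. ]
hinge [ 643.6 -142.7   92.5]
hinge [598.3  92.2  92.5]
pepper [497.  251.6 100. ]
tub [ 610.9 -360.8   80. ]
spoon bowl [ 500.6 -281.9    5. ]
handle [ 431.5 -402.8    5. ]
{'K': array([[371.6,   0. , 321.9],
       [  0. , 371.6, 243.8],
       [  0. ,   0. ,   1. ]]), 'R': array([[ 0.3,  0.9, -0. ],
       [ 0.9, -0.3,  0.3],
       [ 0.3, -0.1, -0.9]]), 't': array([-525.9,  -42.7,  381.3])}
```

Emit:
{"api": "arm_command", "payload": {
  "increments": [
    {"dr":[0,0,-0.163],"offset":[0,0,0],"hand":-1},
    {"dr":[0,0,-0.163],"offset":[0,0,0],"hand":-1},
    {"dr":[0,0,-0.163],"offset":[0,0,0],"hand":-1},
    {"dr":[0,0,-0.162],"offset":[0,0,0],"hand":-1},
    {"dr":[0,0,0],"offset":[-0.215,-0.327,0],"hand":-1},
    {"dr":[0,0,0],"offset":[-0.215,-0.327,0],"hand":-1},
    {"dr":[0,0,0],"offset":[-0.215,-0.327,0],"hand":-1},
    {"dr":[0,0,0],"offset":[-0.215,-0.327,0],"hand":-1}
  ],
  "grip_force": 20
}}

```text
time_s: 0.9
eef_pos: [299.6, 360.4, 231.1]
ee_rot: [-0.0, -0.092, 0.996, -0.0]
force: [2.0, -0.6, -0.3]
grip_width: -0.005
grip_force: 0.0
```

```bash
cat > w.py <<'E'
import numpy as np
from rig import ctrl
from scipy.spatial.transform import Rotation as Ro
C=np.array([544,-40.5,0]);Y=0.185
B=Ro.from_euler("z",Y).as_matrix()
def loc(p):return B.T@(np.asarray(p)-C)
if __name__=="__main__":
    s=ctrl.sense();q=s["ee_rot"];R=Ro.from_quat([q[1],q[2],q[3],q[0]]).as_matrix()
    np.set_printoptions(precision=3,suppress=True)
    print("local tcp",loc(s["eef_pos"]),"F",B.T@s["force"],"yaw of tool y",np.arctan2(R[1,1],R[0,1])-Y-np.pi/2,"z",R[:,2],"t",s["time_s"],"q6",s["joints"][5],s["grip_width"])
    c=ctrl.camera_info("wrist");p=-np.array(c["R"]).T@c["t"];print("cam rel tcp (tool)",R.T@(p-s["eef_pos"]))
E
python3 w.py
```

```text
local tcp [-166.518  438.982  231.121] F [ 1.802 -0.986 -0.31 ] yaw of tool y 2.5002607191737525e-05 z [-0. -0. -1.] t 0.9 q6 -1.1293317292113116 -0.00478353628694179
cam rel tcp (tool) [  84.608    1.123 -143.146]
```

Emit:
{"api": "arm_command", "payload": {
  "increments": [
    {"dr":[0,0,0],"offset":[-0.215,-0.325,0],"hand":-1},
    {"dr":[0,0,0],"offset":[-0.215,-0.325,0],"hand":-1},
    {"dr":[0,0,0],"offset":[-0.215,-0.325,0],"hand":-1},
    {"dr":[0,0,0],"offset":[-0.215,-0.325,0],"hand":-1},
    {"dr":[0,0,0],"offset":[-0.215,-0.325,0],"hand":-1},
    {"dr":[0,0,0],"offset":[-0.215,-0.325,0],"hand":-1},
    {"dr":[0,0,0],"offset":[0,0,0.41],"hand":-1},
    {"dr":[0,0,0],"offset":[0,0,0.41],"hand":-1}
  ]
}}

```text
time_s: 1.7
eef_pos: [494.9, 159.1, 131.9]
ee_rot: [0.001, -0.091, 0.996, 0.0]
force: [0.6, -0.3, -0.9]
grip_width: -0.004
grip_force: 0.0
```

```bash
python3 w.py
```

```text
local tcp [-11.589 205.228 131.86 ] F [ 0.514 -0.404 -0.887] yaw of tool y -0.0028111300394775274 z [ 0.002  0.    -1.   ] t 1.7 q6 -1.6676208128931187 -0.0039791983063285526
cam rel tcp (tool) [  84.596    1.139 -143.128]
```

Emit:
{"api": "arm_command", "payload": {
  "increments": [
    {"dr":[0,0,0],"offset":[0,-0.167,0],"hand":-1},
    {"dr":[0,0,0],"offset":[0,-0.167,-0.025],"hand":-1},
    {"dr":[0,0,0],"offset":[0,-0.14,-0.05],"hand":-1},
    {"dr":[0,0,0],"offset":[0,-0.133,-0.05],"hand":-1},
    {"dr":[0,0,0],"offset":[0,-0.1,0.008],"hand":-1},
    {"dr":[0,0,0],"offset":[0,-0.083,0.025],"hand":-1},
    {"dr":[0,0,0],"offset":[0,-0.083,0.05],"hand":-1},
    {"dr":[0,0,0],"offset":[0,-0.083,0.058],"hand":-1}
  ]
}}

```text
time_s: 2.5
eef_pos: [515.1, 47.0, 130.4]
ee_rot: [0.0, -0.092, 0.996, 0.0]
force: [0.4, 2.2, 2.9]
grip_width: -0.003
grip_force: 1.7
```

```bash
python3 w.py; python3 - <<'E'
from rig import ctrl
import cv2
t=ctrl.capture("top")[150:290,260:450,::-1]
cv2.imwrite("pics/t1.png",cv2.convertScaleAbs(cv2.resize(t,None,fx=4,fy=4),alpha=1.5))
E
```

```text
local tcp [-12.347  91.304 130.399] F [0.779 2.043 2.948] yaw of tool y -0.00020533838116620906 z [ 0.  0. -1.] t 2.5 q6 -1.8915064783884676 -0.0028303779690613175
cam rel tcp (tool) [  84.593    1.128 -143.142]
```

View pics/t1.png

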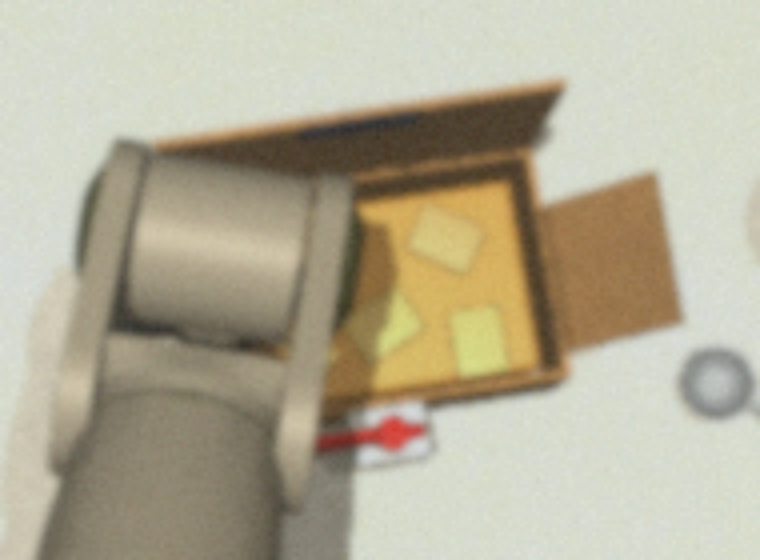

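Mid-fold: the flap is under the finger with about 3 N on it, and the carton's right rim has not moved. I'll press it down and lift off.

Emit:
{"api": "arm_command", "payload": {
  "increments": [
    {"dr":[0,0,0],"offset":[0,-0.05,0.06],"hand":-1},
    {"dr":[0,0,0],"offset":[0,-0.042,0.06],"hand":-1},
    {"dr":[0,0,0],"offset":[0,-0.025,0.06],"hand":-1},
    {"dr":[0,0,0],"offset":[0,-0.017,0.06],"hand":-1},
    {"dr":[0,0,0],"offset":[0,0,0.03],"hand":-1},
    {"dr":[0,0,0],"offset":[0,0,0],"hand":-1}
  ]
}}

```text
time_s: 3.15
eef_pos: [517.8, 31.4, 97.9]
ee_rot: [-0.0, -0.092, 0.996, -0.0]
force: [0.7, -0.3, 0.7]
grip_width: -0.003
grip_force: 0.2
```

```bash
python3 w.py
```

```text
local tcp [-12.549  75.541  97.918] F [ 0.661 -0.386  0.681] yaw of tool y -0.0004585845665519006 z [-0.001 -0.    -1.   ] t 3.15 q6 -1.9204650554924183 -0.0032623752341087667
cam rel tcp (tool) [  84.613    1.136 -143.146]
```

Emit:
{"api": "arm_command", "payload": {
  "increments": [
    {"dr":[0,0,0],"offset":[0,0,-0.15],"hand":-1},
    {"dr":[0,0,0],"offset":[0,0,-0.35],"hand":-1},
    {"dr":[0,0,0],"offset":[0,0,-0.4],"hand":-1},
    {"dr":[0,0,0],"offset":[0,-0.39,0],"hand":-1},
    {"dr":[0,0,0],"offset":[0,-0.39,0],"hand":-1},
    {"dr":[0,0,0],"offset":[0,-0.39,0],"hand":-1},
    {"dr":[0,0,0],"offset":[0,-0.39,0],"hand":-1},
    {"dr":[0,0,0],"offset":[0,-0.39,0],"hand":-1}
  ]
}}

```text
time_s: 3.95
eef_pos: [560.6, -200.0, 206.0]
ee_rot: [-0.001, -0.092, 0.996, 0.0]
force: [0.6, 0.8, -0.1]
grip_width: 0.0
grip_force: 0.0
```

Emit:
{"api": "arm_command", "payload": {
  "increments": [
    {"dr":[0,0,0],"offset":[0,-0.39,0],"hand":-1},
    {"dr":[0,0,0],"offset":[0,0,0.35],"hand":-1},
    {"dr":[0,0,0],"offset":[0,0,0.35],"hand":-1},
    {"dr":[0,0,0],"offset":[0,0,0],"hand":-1}
  ]
}}

```text
time_s: 4.35
eef_pos: [566.6, -242.8, 116.5]
ee_rot: [-0.005, -0.092, 0.996, 0.004]
force: [-0.1, 0.1, -1.0]
grip_width: 0.001
grip_force: 0.0
```

```bash
python3 w.py;  python3 - <<'E'
from rig import ctrl
import cv2,numpy as np
t=ctrl.capture("top")[150:290,260:450,::-1];s=ctrl.capture("scene")[190:330,160:380,::-1]
f=lambda a:cv2.resize(a,(640,int(640*a.shape[0]/a.shape[1])))
a=f(t)[:,:];b=f(s);o=np.hstack([cv2.resize(t,(400,295)),cv2.resize(s,(400,255+0))[:295] if 0 else cv2.resize(s,(400,295))])
cv2.imwrite("pics/ts2.png",cv2.convertScaleAbs(o,alpha=1.5))
E
```

```text
local tcp [ -14.955 -202.969  116.516] F [-0.126  0.131 -0.966] yaw of tool y -0.0008258235354374754 z [-0.01   0.007 -1.   ] t 4.35 q6 -2.3496123719115567 0.0008217152607061254
cam rel tcp (tool) [  84.6      1.132 -143.16 ]
```

View pics/ts2.png

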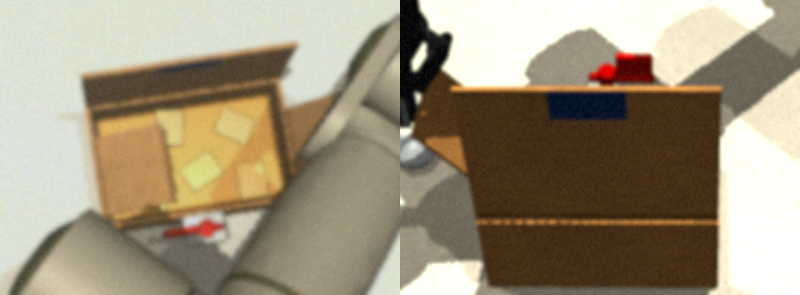

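Left view: the left flap is folded in (panel at about (135,170)). The right flap is still out, and the carton is unmoved. Now the mirrored fold for the right flap.

Emit:
{"api": "arm_command", "payload": {
  "increments": [
    {"dr":[0,0,0],"offset":[0,0.15,-0.025],"hand":-1},
    {"dr":[0,0,0],"offset":[0,0.167,-0.067],"hand":-1},
    {"dr":[0,0,0],"offset":[0,0.14,-0.075],"hand":-1},
    {"dr":[0,0,0],"offset":[0,0.133,-0.075],"hand":-1},
    {"dr":[0,0,0],"offset":[0,0.1,0.008],"hand":-1},
    {"dr":[0,0,0],"offset":[0,0.083,0.025],"hand":-1},
    {"dr":[0,0,0],"offset":[0,0.083,0.05],"hand":-1},
    {"dr":[0,0,0],"offset":[0,0.083,0.058],"hand":-1}
  ]
}}

```text
time_s: 5.25
eef_pos: [548.6, -133.0, 134.1]
ee_rot: [0.0, -0.092, 0.996, 0.0]
force: [1.1, -2.2, 3.7]
grip_width: -0.004
grip_force: 1.6
```

Emit:
{"api": "arm_command", "payload": {
  "increments": [
    {"dr":[0,0,0],"offset":[0,0.05,0.06],"hand":-1},
    {"dr":[0,0,0],"offset":[0,0.042,0.06],"hand":-1},
    {"dr":[0,0,0],"offset":[0,0.025,0.06],"hand":-1},
    {"dr":[0,0,0],"offset":[0,0.017,0.06],"hand":-1},
    {"dr":[0,0,0],"offset":[0,0,0.03],"hand":-1},
    {"dr":[0,0,0],"offset":[0,0,0],"hand":-1}
  ]
}}

```text
time_s: 5.85
eef_pos: [545.4, -117.7, 101.4]
ee_rot: [-0.001, -0.092, 0.996, 0.0]
force: [-0.2, 0.1, 0.3]
grip_width: -0.001
grip_force: 0.1
```

```bash
python3 w.py
```

```text
local tcp [-12.797 -76.113 101.438] F [-0.128  0.146  0.251] yaw of tool y -0.0005863736054796398 z [-0.001  0.001 -1.   ] t 5.85 q6 -2.1777203473582767 -0.0008328391103335531
cam rel tcp (tool) [  84.599    1.118 -143.141]
```

Emit:
{"api": "arm_command", "payload": {
  "increments": [
    {"dr":[0,0,0],"offset":[0,0,-0.2],"hand":-1},
    {"dr":[0,0,0],"offset":[0,0,-0.36],"hand":-1},
    {"dr":[0,0,0],"offset":[0,0,-0.36],"hand":-1},
    {"dr":[0,0,0],"offset":[0,0,-0.36],"hand":-1},
    {"dr":[0,0,0],"offset":[0,0,-0.36],"hand":-1},
    {"dr":[0,0,0],"offset":[-0.35,0.21,0],"hand":-1},
    {"dr":[0,0,0],"offset":[-0.35,0.21,0],"hand":-1},
    {"dr":[0,0,0],"offset":[-0.36,0.21,0],"hand":-1}
  ]
}}

```text
time_s: 6.65
eef_pos: [657.9, -19.4, 299.1]
ee_rot: [-0.0, -0.092, 0.996, -0.0]
force: [0.7, -1.5, 0.5]
grip_width: -0.001
grip_force: 0.0
```

```bash
python3 w.py
```

```text
local tcp [115.803  -0.203 299.078] F [ 0.407 -1.608  0.509] yaw of tool y -0.001734644476439673 z [-0. -0. -1.] t 6.65 q6 -1.9610655682835165 -0.001092590895680006
cam rel tcp (tool) [  84.602    1.131 -143.151]
```

Emit:
{"api": "arm_command", "payload": {
  "increments": [
    {"dr":[0,0,0],"offset":[0,0,0.24],"hand":-1},
    {"dr":[0,0,0],"offset":[0,0,0.24],"hand":-1},
    {"dr":[0,0,0],"offset":[0,0,0.22],"hand":-1},
    {"dr":[0,0,0],"offset":[0.133,0,0],"hand":-1},
    {"dr":[0,0,0],"offset":[0.1,0,0],"hand":-1},
    {"dr":[0,0,0],"offset":[0.1,0,0],"hand":-1},
    {"dr":[0,0,0],"offset":[0.1,0,0],"hand":-1},
    {"dr":[0,0,0],"offset":[0,0,0],"hand":-1}
  ]
}}

```text
time_s: 7.45
eef_pos: [605.1, -30.1, 214.9]
ee_rot: [-0.0, -0.092, 0.996, -0.0]
force: [-0.5, 0.3, -0.2]
grip_width: -0.0
grip_force: 0.0
```

```bash
python3 w.py
```

```text
local tcp [ 61.969  -1.031 214.924] F [-0.42   0.335 -0.19 ] yaw of tool y -0.001197028339676498 z [-0.001 -0.    -1.   ] t 7.45 q6 -1.9972854515202776 -0.00013604455085566595
cam rel tcp (tool) [  84.595    1.144 -143.153]
```

Emit:
{"api": "arm_command", "payload": {
  "increments": [
    {"dr":[0,0,0],"offset":[0.125,0,0.033],"hand":-1},
    {"dr":[0,0,0],"offset":[0.117,0,0.046],"hand":-1},
    {"dr":[0,0,0],"offset":[0.103,0,0.054],"hand":-1},
    {"dr":[0,0,0],"offset":[0.088,0,0.058],"hand":-1},
    {"dr":[0,0,0],"offset":[0.077,0,0.067],"hand":-1},
    {"dr":[0,0,0],"offset":[0.073,0,0.075],"hand":-1},
    {"dr":[0,0,0],"offset":[0.067,0,0.083],"hand":-1}
  ]
}}

```text
time_s: 8.15
eef_pos: [529.9, -44.4, 165.7]
ee_rot: [0.001, -0.092, 0.996, -0.0]
force: [2.1, 2.2, 7.0]
grip_width: 0.003
grip_force: 3.4
```

```bash
python3 w.py;  python3 - <<'E'
from rig import ctrl
import cv2,numpy as np
s=ctrl.capture("scene")[170:340,150:390,::-1]
cv2.imwrite("pics/s3.png",cv2.convertScaleAbs(cv2.resize(s,None,fx=2.5,fy=2.5),alpha=1.5))
E
```

```text
local tcp [-14.586  -1.228 165.722] F [2.498 1.723 6.964] yaw of tool y -0.0007345328893262337 z [ 0.002 -0.001 -1.   ] t 8.15 q6 -2.0591262585475962 0.0028178424771677607
cam rel tcp (tool) [  84.603    1.14  -143.146]
```

View pics/s3.png

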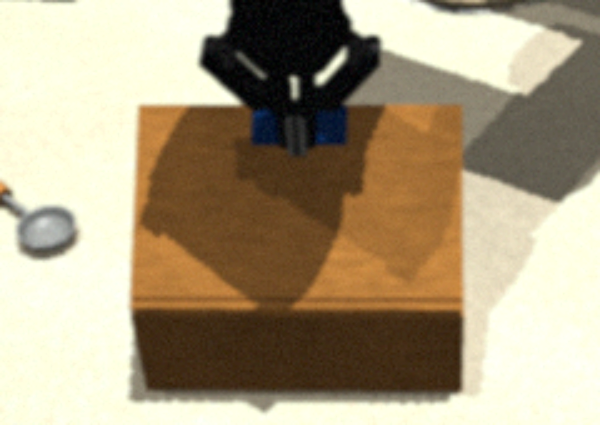

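The top flap is coming over: blue patch at (298,127) under the fingers, carton still in place. I'll carry on down.

Emit:
{"api": "arm_command", "payload": {
  "increments": [
    {"dr":[0,0,0],"offset":[0.058,0,0.092],"hand":-1},
    {"dr":[0,0,0],"offset":[0.05,0,0.092],"hand":-1},
    {"dr":[0,0,0],"offset":[0.042,0,0.1],"hand":-1},
    {"dr":[0,0,0],"offset":[0.025,0,0.1],"hand":-1},
    {"dr":[0,0,0],"offset":[0.017,0,0.05],"hand":-1},
    {"dr":[0,0,0],"offset":[0.008,0,0.05],"hand":-1}
  ]
}}

```text
time_s: 8.8
eef_pos: [506.5, -48.7, 107.3]
ee_rot: [0.001, -0.092, 0.996, -0.0]
force: [3.2, -0.3, 3.6]
grip_width: 0.002
grip_force: 2.0
```

Emit:
{"api": "arm_command", "payload": {
  "increments": [
    {"dr":[0,0,0],"offset":[0,0,0.033],"hand":-1},
    {"dr":[0,0,0],"offset":[0,0,0.025],"hand":-1},
    {"dr":[0,0,0],"offset":[0,0,0],"hand":-1}
  ]
}}

```text
time_s: 9.1
eef_pos: [505.4, -48.4, 99.8]
ee_rot: [-0.0, -0.092, 0.996, 0.0]
force: [0.0, 0.2, 0.0]
grip_width: -0.001
grip_force: 0.2
```

```bash
python3 w.py
```

```text
local tcp [-39.36   -0.68   99.816] F [0.052 0.216 0.019] yaw of tool y -0.0005320463180311652 z [-0.001  0.    -1.   ] t 9.1 q6 -2.081713831951595 -0.0011282010085272218
cam rel tcp (tool) [  84.604    1.132 -143.157]
```

Emit:
{"api": "arm_command", "payload": {
  "increments": [
    {"dr":[0,0,0],"offset":[0,0,0.017],"hand":-1},
    {"dr":[0,0,0],"offset":[0,0,0.017],"hand":-1},
    {"dr":[0,0,0],"offset":[0,0,0],"hand":-1}
  ]
}}

```text
time_s: 9.4
eef_pos: [505.3, -48.3, 95.7]
ee_rot: [-0.0, -0.092, 0.996, 0.0]
force: [0.4, 0.2, 0.2]
grip_width: 0.004
grip_force: 0.2
```

Emit:
{"api": "arm_command", "payload": {
  "increments": [
    {"dr":[0,0,0],"offset":[0,0,0.008],"hand":-1},
    {"dr":[0,0,0],"offset":[0,0,0],"hand":-1}
  ]
}}

```text
time_s: 9.6
eef_pos: [505.3, -48.3, 95.0]
ee_rot: [-0.0, -0.092, 0.996, 0.0]
force: [-2.9, -0.6, 4.8]
grip_width: -0.004
grip_force: 2.0
```

Emit:
{"api": "arm_command", "payload": {
  "increments": [
    {"dr":[0,0,0],"offset":[0,0,0.008],"hand":-1},
    {"dr":[0,0,0],"offset":[0,0,0],"hand":-1}
  ]
}}

```text
time_s: 9.8
eef_pos: [505.3, -48.3, 94.8]
ee_rot: [-0.0, -0.092, 0.996, 0.0]
force: [-6.8, -0.3, 13.1]
grip_width: -0.002
grip_force: 6.4
```

Seated at z≈95 with 13 N. Lifting, moving in front of the catch, then checking by camera.

Emit:
{"api": "arm_command", "payload": {
  "increments": [
    {"dr":[0,0,0],"offset":[0,0,-0.05],"hand":-1},
    {"dr":[0,0,0],"offset":[0,0,-0.25],"hand":-1},
    {"dr":[0,0,0],"offset":[0,0,-0.35],"hand":-1},
    {"dr":[0,0,0],"offset":[0.35,0.14,0],"hand":-1},
    {"dr":[0,0,0],"offset":[0.35,0.14,0],"hand":-1},
    {"dr":[0,0,0],"offset":[0,0,0],"hand":-1}
  ]
}}

```text
time_s: 10.4
eef_pos: [412.3, -29.0, 171.3]
ee_rot: [-0.002, -0.092, 0.996, 0.001]
force: [0.2, 1.2, 1.2]
grip_width: 0.004
grip_force: 0.0
```

```bash
python3 w.py;  python3 - <<'E'
from rig import ctrl
import cv2,numpy as np
s=ctrl.capture("scene")[170:340,150:390,::-1];w=ctrl.capture("wrist")[:,:,::-1]
cv2.imwrite("pics/sw4.png",np.hstack([cv2.convertScaleAbs(cv2.resize(s,(423,300)),alpha=1.5),cv2.convertScaleAbs(cv2.resize(w,(376,300),interpolation=3),alpha=1.5)]))
cv2.imwrite("pics/w4.png",w)
E
```

```text
local tcp [-127.339   35.536  171.299] F [0.42  1.128 1.186] yaw of tool y -0.00014133597241361429 z [-0.004  0.002 -1.   ] t 10.4 q6 -2.1114164436830096 0.004440452173332897
cam rel tcp (tool) [  84.618    1.143 -143.148]
```

View pics/sw4.png

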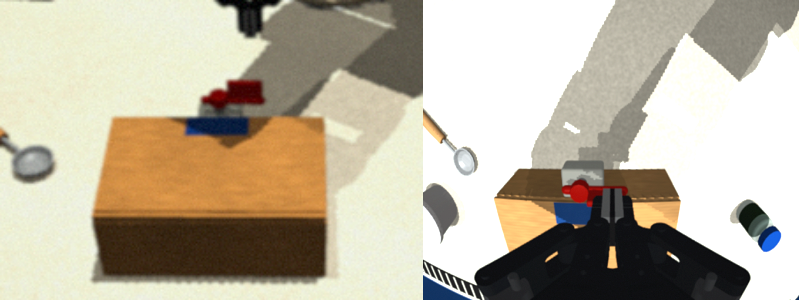

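The scene crop shows the top flap shut with no visible gap; its far corners are at (114,117) and (323,117), and the catch fin at (245,92). In the wrist view the catch is at (600,188). I'll check the flap edge height by projection.

```bash
python3 - <<'E'
from h import *; from w import B,C as C0
c=C["scene"]
def pr(p):
    X=np.array(c["R"])@(B@np.array(p)+C0)+c["t"];u=np.array(c["K"])@X;u=u[:2]/u[2];return np.round([(u[0]-150)*1.7625,(u[1]-170)*1.765],1)
for z in(92.5,95,98,101):print(z,pr([-75,119,z]),pr([-75,-119,z]))
print("hinge",pr([75,119,95]),pr([75,-119,95]),"foot",pr([75,120,0]),pr([75,-120,0]))
print("tip",pr([-95,50,130.5]),"ax",pr([-95,0,115]))
E
```

```text
92.5 [323.2 118. ] [111.9 117.7]
95 [323.2 116.4] [111.6 116.1]
98 [323.3 114.4] [111.3 114.1]
101 [323.3 112.4] [110.9 112.1]
hinge [325.5 216.7] [ 90.5 215.8] foot [324.8 276.1] [102.4 274.9]
tip [261.4  80.5] ax [217.3  91.1]
```

Flap edge matches z≈95 (flush) and the carton sits where it was measured. Now the catch.

Emit:
{"api": "arm_command", "payload": {
  "increments": [
    {"dr":[0,0,0],"offset":[0,0.14,0.24],"hand":-1},
    {"dr":[0,0,0],"offset":[0,0,0.24],"hand":-1},
    {"dr":[0,0,0],"offset":[-0.12,0,0],"hand":-1},
    {"dr":[0,0,0],"offset":[-0.06,0,0],"hand":-1},
    {"dr":[0,0,0],"offset":[-0.06,0,0],"hand":-1},
    {"dr":[0,0,0],"offset":[-0.045,-0.016,0],"hand":-1},
    {"dr":[0,0,0],"offset":[-0.045,-0.016,0],"hand":-1}
  ]
}}

```text
time_s: 11.2
eef_pos: [453.9, -10.9, 114.7]
ee_rot: [0.0, -0.092, 0.996, -0.0]
force: [-2.2, -0.1, -1.4]
grip_width: -0.001
grip_force: 0.9
```

```bash
python3 w.py
```

```text
local tcp [-83.096  45.663 114.726] F [-2.153  0.31  -1.405] yaw of tool y -0.00045069908289008254 z [ 0. -0. -1.] t 11.2 q6 -2.038413349188647 -0.000833372206269381
cam rel tcp (tool) [  84.597    1.121 -143.158]
```

Emit:
{"api": "arm_command", "payload": {
  "increments": [
    {"dr":[0,0,0],"offset":[-0.039,-0.041,0],"hand":-1},
    {"dr":[0,0,0],"offset":[-0.028,-0.038,0],"hand":-1},
    {"dr":[0,0,0],"offset":[-0.025,-0.038,0],"hand":-1},
    {"dr":[0,0,0],"offset":[-0.012,-0.03,0],"hand":-1},
    {"dr":[0,0,0],"offset":[-0.01,-0.03,0],"hand":-1},
    {"dr":[0,0,0],"offset":[-0.008,-0.03,0],"hand":-1},
    {"dr":[0,0,0],"offset":[0,-0.025,0],"hand":-1}
  ]
}}

```text
time_s: 11.9
eef_pos: [473.2, -35.8, 114.6]
ee_rot: [0.0, -0.092, 0.996, -0.0]
force: [0.9, 3.7, 0.7]
grip_width: 0.001
grip_force: 1.2
```

```bash
python3 w.py
```

```text
local tcp [-68.766  17.641 114.624] F [1.575 3.445 0.68 ] yaw of tool y -0.0005760795180704825 z [ 0.001 -0.    -1.   ] t 11.9 q6 -2.078460450814344 0.0006254080701776194
cam rel tcp (tool) [  84.602    1.142 -143.138]
```

Nearly at the stop by the model; small steps until the force rises.

Emit:
{"api": "arm_command", "payload": {
  "increments": [
    {"dr":[0,0,0],"offset":[0,-0.012,0],"hand":-1},
    {"dr":[0,0,0],"offset":[0,0,0],"hand":-1}
  ]
}}

```text
time_s: 12.1
eef_pos: [473.2, -37.2, 114.6]
ee_rot: [0.0, -0.092, 0.996, -0.0]
force: [-0.2, 1.3, 0.1]
grip_width: 0.002
grip_force: 0.1
```

Emit:
{"api": "arm_command", "payload": {
  "increments": [
    {"dr":[0,0,0],"offset":[0,-0.012,0],"hand":-1},
    {"dr":[0,0,0],"offset":[0,0,0],"hand":-1}
  ]
}}

```text
time_s: 12.3
eef_pos: [473.4, -38.1, 114.6]
ee_rot: [0.0, -0.092, 0.996, 0.0]
force: [0.1, 3.7, 1.0]
grip_width: -0.001
grip_force: 1.6
```

```bash
python3 w.py
```

```text
local tcp [-68.948  15.315 114.581] F [0.779 3.637 1.03 ] yaw of tool y -0.0005436209172993145 z [ 0.  0. -1.] t 12.3 q6 -2.083497224836134 -0.0008991367155535194
cam rel tcp (tool) [  84.605    1.135 -143.142]
```

Emit:
{"api": "arm_command", "payload": {
  "increments": [
    {"dr":[0,0,0],"offset":[0,-0.007,0],"hand":-1},
    {"dr":[0,0,0],"offset":[0,0,0],"hand":-1}
  ]
}}

```text
time_s: 12.5
eef_pos: [473.5, -38.3, 114.6]
ee_rot: [-0.0, -0.092, 0.996, 0.001]
force: [0.4, 7.7, 2.6]
grip_width: -0.0
grip_force: 3.7
```

Force rises to 7.7 N with almost no motion, so the catch is at its stop. Backing off sideways, lifting clear and checking.

Emit:
{"api": "arm_command", "payload": {
  "increments": [
    {"dr":[0,0,0],"offset":[0,0.1,0],"hand":-1},
    {"dr":[0,0,0],"offset":[0,0.1,-0.2],"hand":-1},
    {"dr":[0,0,0],"offset":[0,0,-0.4],"hand":-1},
    {"dr":[0,0,0],"offset":[0.4,0,0],"hand":-1},
    {"dr":[0,0,0],"offset":[0.4,0,0],"hand":-1},
    {"dr":[0,0,0],"offset":[0.4,0,0],"hand":-1},
    {"dr":[0,0,0],"offset":[0.4,0,0],"hand":-1},
    {"dr":[0,0,0],"offset":[0,0,0],"hand":-1}
  ]
}}

```text
time_s: 13.3
eef_pos: [276.8, -50.5, 186.3]
ee_rot: [-0.0, -0.09, 0.996, -0.001]
force: [0.3, -0.5, 0.4]
grip_width: 0.0
grip_force: 0.0
```

```bash
python3 w.py;  python3 - <<'E'
from rig import ctrl
import cv2,numpy as np
s=ctrl.capture("scene")[170:340,150:390,::-1];t=ctrl.capture("top")[150:290,260:450,::-1]
cv2.imwrite("pics/st5.png",cv2.convertScaleAbs(np.hstack([cv2.resize(s,(423,300)),cv2.resize(t,(376,300))]),alpha=1.5))
E
```

```text
local tcp [-264.471   39.28   186.316] F [ 0.198 -0.544  0.405] yaw of tool y -0.0037598118639214917 z [-0.    -0.002 -1.   ] t 13.3 q6 -2.3567443279824194 0.0001743730241999267
cam rel tcp (tool) [  84.606    1.135 -143.158]
```

View pics/st5.png

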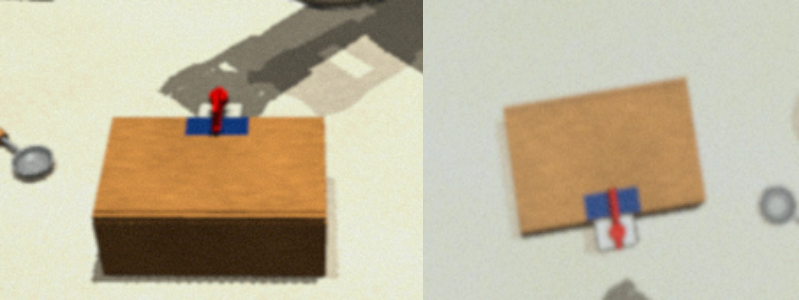

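The carton is shut. The catch bar lies across the blue patch, square to the edge (top view: tip (612,190), axis (617,233)). The carton and its surroundings haven't moved.

```bash
python3 -c "
from rig import ctrl
print(ctrl.finish_job())"
```

```text
the job is handed in; nothing more can be done
None
```

The carton is closed and handed in at about 13 s: both side flaps folded in, the top flap pressed flush, the red catch turned to its stop across it, and nothing shifted in the final camera views.

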